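# Prise open the snapped-shut cutter tin with the palette knife

### The job

The hinged steel lid of the white cutter tin has snapped shut. Feel along the tin's front with the tip of the palette knife for the pry notch hidden just under the lid, push the blade in and lever the lid up with the knife, never with the gripper, until the lid stands nearly upright by itself. Then lay the palette knife flat back on the white cutting board and let go, leaving the other things where they are.

Things in the scene. Friction and masses are not known exactly. Their poses are not given: they have to be found in the camera images.
- tin: white enamelled tin with a flat steel lid, fixed to the bench: 130 mm deep (its x), 220 mm wide (its y), walls 95 mm high. Origin: centre of its underside; x points from its front (facing the robot) to the hinge, z up. Its front wall is 8 mm thick, outer face at x = -65 mm, -64 mm over the middle 100 mm. Inside, nothing stands higher than 45 mm except the two small catches.
- front_mid (a point): middle of the tin's front face, 91 mm above the bench, axes as the tin's. Front wall is closed up to the lid's underside (95 mm), but for one notch right through it: 36 mm wide, lower edge 87 mm, upper edge 95 mm (the lid) above the bench. Notch centre: anywhere up to 28 mm either side (y) of this point; hidden by the lid and not reported: find it by touch (blocked = wall, enters = notch).
- lid (a joint): lid angle, rad: 0 shut, 1.57 upright, end stop 1.85. Stiff hinge: it stays where left. Lid 129 mm deep, 220 mm wide, 6 mm thick, 0.22 kg, front edge 1 mm behind the tin's front face: no overhang to lift it by. Two sprung catches inside, 85 mm either side of the middle, hold it until its front edge has risen 8 to 10 mm (about 7 N there).
- lid_edge (a point): middle of the lid's lower front edge; it moves with the lid; axes as the tin's when the lid is shut
- lid_hinge (a point): point on the hinge axis, at the middle of the tin's back top edge, 95 mm above the bench; axes as the tin's, the hinge axis is y
- knife: small palette knife, loose, 200 mm long, 0.12 kg: black handle 100 mm long, 20 mm wide and 18 mm high, and a flat steel blade 100 mm long, 20 mm wide, 2.5 mm thick with a round end, at mid-height of the handle (middle 9 mm above the underside). Origin: on the underside where handle and blade meet; x towards the blade's tip, z up when it lies flat. It starts lying flat on the cutting board.
- knife_tip (a point): end of the knife's blade, at mid-thickness; axes as the knife's
- knife_grip (a point): middle of the handle's section, 20 mm behind where the blade begins, 9 mm above the underside; axes as the knife's
- board: white plastic cutting board, fixed, 270 mm (its x) by 180 mm (its y), 12 mm thick; origin: centre of its underside. To the left or to the right of the tin.
- spoon: spoon with a wooden handle, lying on the shallow aluminium pan (pan 270 x 180 x 20 mm, on the other side of the tin from the board): leave it alone
- cutter: steel ring cutter, 60 mm across, 35 mm high, on the pan: leave it alone; origin: centre of its underside
- jar: amber glass jar, 70 mm across, 100 mm high, beyond one side of the tin: leave it alone; origin: centre of its underside
- bowl: steel bowl, 110 mm across, 50 mm high, beyond the other side of the tin: leave it alone; origin: centre of its underside
Not all that is in view belongs to the job. Several things have the shape of the knife; the one meant has the colours described above.

How it is judged (in metres and radians):
On the way, in this order (a step that is already met when the one before it is completed fails the run):
1. the lid has been levered up off its catches (more than 0.08 rad) by the knife, the knife bearing on it (value of joint lid above 0.08 rad and contact force between knife and lid above 0.3 N), for 0.1 s.
2. the lid is swung up past 1.2 rad (value of joint lid above 1.2 rad), for 0.1 s.
At the end, for the whole second after the job is handed in: The lid stands open by itself beyond 1.2 rad (1.57 is upright), still; the knife lies flat (within 0.12 rad), still and released on the cutting board, its origin within 120 mm (board x) and 90 mm (board y) of the board's centre and its underside within 6 mm of the board's top (value of joint lid above 1.2 rad and velocity of joint lid between -0.05 and 0.05 rad/s and x of knife in the frame of board between -0.12 and 0.12 m and y of knife in the frame of board between -0.09 and 0.09 m and z of knife in the frame of board between 0.008 and 0.018 m and angle between knife's own z axis and vertical below 0.12 rad and linear speed of knife below 0.02 m/s); the robot touches nothing.
It fails at once if the gripper or arm touches the lid (contact force between any of the fingers, the arm and lid above 1 N).
It fails at once if the spoon is moved more than 25 mm (distance of spoon from where it was at the start of the episode above 0.025 m).
It fails at once if the ring cutter is moved more than 25 mm (distance of cutter from where it was at the start of the episode above 0.025 m).
It fails at once if the jar is moved more than 25 mm (distance of jar from where it was at the start of the episode above 0.025 m).
It fails at once if the bowl is moved more than 25 mm (distance of bowl from where it was at the start of the episode above 0.025 m).
It also fails if it takes over 67 s, if anything falls off the work surface, if the arm or the gripper's body presses on something with over 40 N, if the wrist force passes 120 N, or if a joint passes its speed limit or range.

### The arm

A 6-joint arm with a two-finger parallel gripper is mounted at the origin on the work surface. World frame = base frame: x ahead of the robot, y to its left, z up, the work surface at z = 0. Lengths are in mm, angles in rad, forces in N, time in s.
With the tool pointing down it reaches from about 275 to 1000 mm from the base axis. Payload 8.4 kg.
Tool frame: the origin (TCP) lies midway between the tips of the shut fingers; the grasp point (between the pads) lies 19 mm behind it; z points along the fingers, y is the line along which they close (so a half turn about z gives the same grasp; the last joint's range is limited). The gripper opens to 85 mm and grips with 20 to 120 N. Pads are 22 mm wide; open, the fingers measure 114 mm over their backs; the gripper's body (76 mm by 85 mm) begins 54 mm behind the grasp point. The pads swing forward as they close: fully open they stand 13 mm farther back than shut.
Start: joints at [1.148, 0.353, 1.633, -0, 1.155, -0.002], TCP at [255.306, 570.48, 231.281] pointing down, gripper open.
Joint ranges: [-2.63, 2.63], [-0.92, 2.1], [0.06, 2.66], [-1.3, 4.44], [0, 2.69], [-3.02, 3.02]. Speed limits (rad/s): [2.22, 2.22, 2.79, 3.14, 3.14, 3.14].

### API

Orientations are given as [roll, pitch, yaw] about the fixed x, y, z axes, in that order (R = Rz(yaw) Ry(pitch) Rx(roll)).
In Python, from rig import r, cams gives the robot as it stands. The module is installed in compiled form; this text tells all that it offers.
- The arm moves only by the tool send_rows, never from a script. Its argument "targets" is one flat list of numbers, 7 for each row, row after row: the shift along the tool's x, y, z in m, then the turn, a rotation vector about the tool's x, y, z in rad, then the opening, from -1 (shut) to 1 (fully open). In form: [tx, ty, tz, wx, wy, wz, fingers, tx, ty, tz, wx, wy, wz, fingers, ...]. A call has 1 to 12 rows; each row is the pose to reach, as a shift and turn from the pose commanded when the call began, along the tool's axes at that moment; what a row does not reach only later rows make up. A row lasts 1/12 s, in which the tool goes at most 41.7 mm and 7.16 degrees, less where a joint would pass 70% of its speed; a pose out of reach is approached as far as the arm can. A call with a gripper value outside its range is refused whole. The fingers move at their own pace and stop on an object; "grip_force" is the grip in N (left out, the last holds). Time passes only in rows, so rows that repeat a pose let the fingers close. It gives the time, the measured TCP pose, the force, the opening and the grip force at its end, in the units of the state.
- r.sense(): the state, without advancing time (a new reading comes with each control period).
- cams.grab_frame(name): name is "scene" or "top" or "wrist"; returns a dict with "color" (400x640x3 uint8, blue, green, red), "fx", "fy", "cx", "cy" (pixels), "k1" (the pictures are not rectified: a ray, as slopes to the right and down, at radius r is drawn at 1 + k1 r^2 times it, then the intrinsics apply), "xyz" and "attitude" of the camera in the world. Camera axes: x right, y down, z forward; pixel columns grow to the right and rows downward; lengths in mm; the calibration is good to about 2 mm. A picture is of the moment at which its call begins. There is no depth.
- r.sign_off(): hands the job in; it is judged then, once.
The state is a dict: "clock": time; "qpos": joint angles; "qvel": joint speeds; "joint_efforts": joint torques, N m; "eef_pos": TCP position; "tcp_rot": TCP orientation; "contact_force": force on the tool from outside, world axes, zero at the start; "wrist_torque": the same for the moment, N m; "opening": opening from 0.0 (shut) to 1.0 (fully open); "grasp_force": force on a finger pad.
Only numpy, scipy, OpenCV 4.12 (cv2) and the standard library are available. Lean on these libraries where they do the work, as an engineer would, in place of code of your own. Each camera call takes 0.05 s, during which the arm holds its last target. There are 200 camera calls.

## Working session

There is one attempt and no reset: what is moved stays moved. The work goes in short steps, Python scripts to look and compute and a tool call to move; the robot and the scene stay as the last step left them, time stands still between calls to the robot, and variables do not carry over. Pictures are saved under pics/ and viewed, at most 10 in all, crops included, and the job is handed in when it is done.

Besides the shell and the picture viewer there is one more tool, called after "Emit:" as name(argument=value, ...) on one line, values as JSON. send_rows: Moves the arm, as the interface text tells. Its arguments: {"type":"object","properties":{"targets":{"type":"array"},"grip_force":{"type":"number"}},"required":["targets"]}

```bash
mkdir -p pics
cat > h.py <<'E'
import numpy as np, cv2
from scipy.spatial.transform import Rotation as R
from rig import r, cams
def cast(f,u,v,z,fr=None):
    """pixels -> world points on plane z"""
    K=np.array([[f['fx'],0,f['cx']],[0,f['fy'],f['cy']],[0,0,1.]])
    p=cv2.undistortPoints(np.array([[[u,v]]],float),K,np.array([f['k1'],0,0,0.]))[0,0]
    d=camR(f)@np.array([p[0],p[1],1]); o=np.array(f['xyz'])
    return o+d*(z-o[2])/d[2]
def camR(f):
    a=np.array(f['attitude'],float)
    return a if a.shape==(3,3) else R.from_euler('xyz',a).as_matrix()
E
python3 - <<'E'
from h import *
for n in ("scene","top"):
    f=cams.grab_frame(n); cv2.imwrite(f"pics/{n}0.png",f['color']); print(n,{k:v for k,v in f.items() if k!='color'})
print(r.sense())
E
```

```text
scene {'fx': 499.52475668330044, 'fy': 499.52475668330044, 'cx': 325.9657298928667, 'cy': 204.8612765552075, 'k1': -0.10678955410283664, 'xyz': array([1367.16202515, -946.87032041, 1369.13600274]), 'attitude': array([-2.40799696e+00,  1.39989045e-03,  7.71361221e-01])}
top {'fx': 440.51691512053884, 'fy': 440.51691512053884, 'cx': 316.711193991361, 'cy': 206.81603375343875, 'k1': 0.021718312468436498, 'xyz': array([ 317.62876286,  -91.90084954, 1266.81239117]), 'attitude': array([-2.93239758e+00,  1.88678978e-03, -1.61655030e+00])}
{'clock': 0.1, 'qpos': array([ 1.14758615e+00,  3.53573805e-01,  1.63406044e+00, -2.41105898e-05,
        1.15521860e+00, -2.39617009e-03]), 'qvel': array([ 0.00176925, -0.00052217, -0.00286439,  0.00015244, -0.00037804,
       -0.00017661]), 'joint_efforts': array([ 5.84648387e-04, -6.06353617e+01, -3.42820466e+01,  1.21270464e-04,
        4.03236379e-03, -3.55302757e-05]), 'eef_pos': array([255.14124285, 570.07520064, 230.63964973]), 'tcp_rot': array([-3.14033241e+00,  1.90263924e-05,  2.72078841e+00]), 'contact_force': array([ 0.67264278, -0.71330363,  0.31565096]), 'wrist_torque': array([ 0.03654405,  0.00431316, -0.02959205]), 'grasp_force': 0.0, 'opening': 1.0028322969350618}
```

View pics/top0.png

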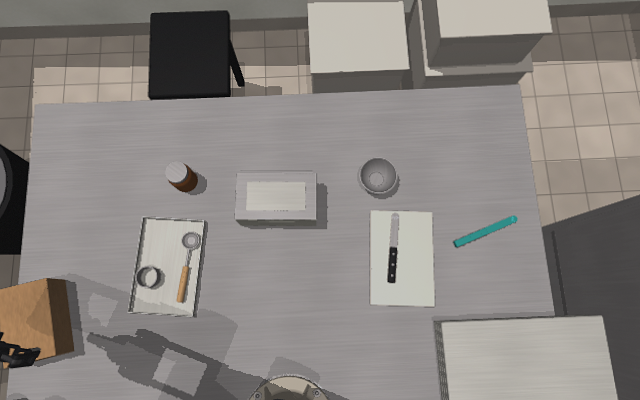

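View pics/scene0.png

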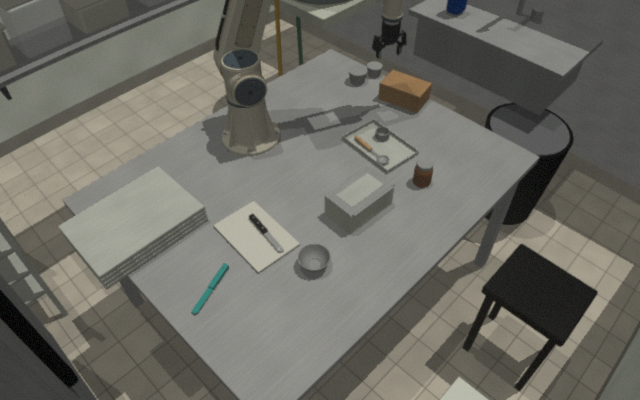

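Run:
```python
from h import *
f=cams.grab_frame("top"); im=f['color']
a=cv2.resize(im[200:320,350:530],None,fx=4,fy=4,interpolation=cv2.INTER_CUBIC)[:, :720]
b=cv2.resize(im[150:240,220:340],None,fx=5,fy=5,interpolation=cv2.INTER_CUBIC)
cv2.imwrite("pics/kn.png",a); cv2.imwrite("pics/tin.png",b)
g=im.max(2).astype(int)
m=np.zeros(g.shape,np.uint8); m[215:300,375:430]=(g[215:300,375:430]<75)
c=max(cv2.findContours(m,0,1)[0],key=cv2.contourArea); print("handle",cv2.minAreaRect(c),cv2.contourArea(c))
(u,v),_,_=cv2.minAreaRect(c); print("handle world z30",cast(f,u,v,30), "z21",cast(f,u,v,21))
x=c[:,0,:]; 
for p in (x[x[:,1].argmin()],x[x[:,1].argmax()]): print("ends",p,cast(f,*p,25))
# board
mb=np.zeros(g.shape,np.uint8); s=im[195:320,360:445]; mb[195:320,360:445]=(s.min(2)>200)
c=max(cv2.findContours(mb,0,1)[0],key=cv2.contourArea); rb=cv2.minAreaRect(c); print("board",rb)
for p in cv2.boxPoints(rb): print(p,cast(f,*p,12))
print(im[240,420],im[230,394],im[190,240],im[195,275],im[215,275],im[190,225])
```

```text
handle ((392.02655029296875, 264.601806640625), (6.917975902557373, 34.98899841308594), 3.814074993133545) 203.5
handle world z30 [ 405.77304217 -303.86242893   30.        ] z21 [ 406.41444787 -305.40482471   21.        ]
ends [391 247] [ 455.533523   -305.87849864   25.        ]
ends [390 282] [ 358.50093499 -295.15568843   25.        ]Traceback (most recent call last):
  File "<stdin>", line 14, in <module>
ValueError: max() iterable argument is empty
```

View pics/kn.png

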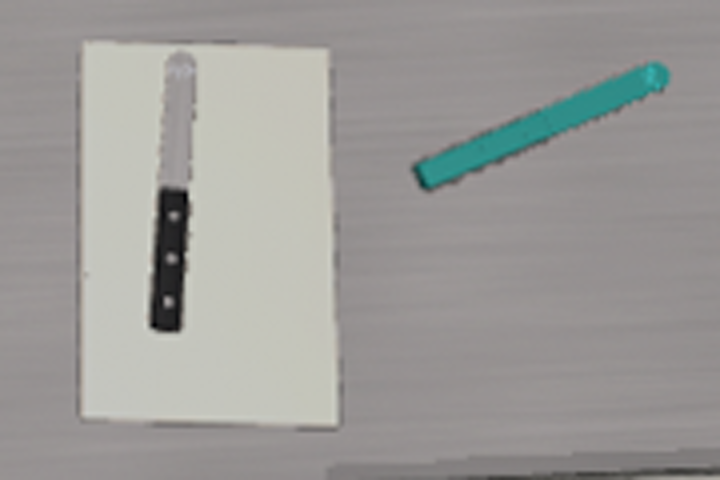

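View pics/tin.png

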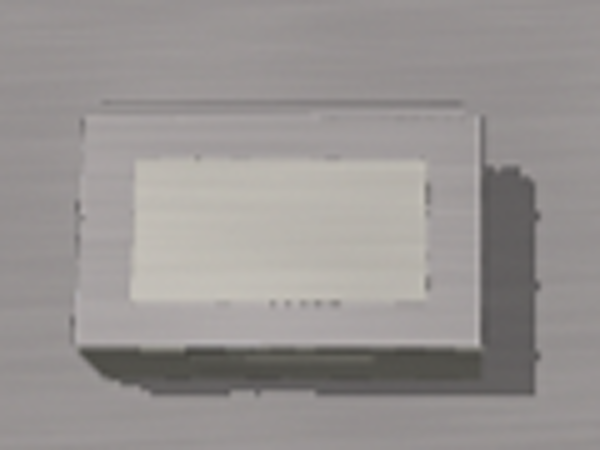

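The knife meant is the black-handled, steel-bladed one on the board: top px (393,247) at the handle/blade join and tip at (395,213). The teal one at (485,232) has the wrong colour, and the wooden-handled spoon at (185,270) is on the pan. The crop confirms this. In the tin crop, the lid's front edge runs from (78,347) to (482,347), which is top px (235.6,219.4) to (316.4,219.4).

Run:
```python
from h import *
f=cams.grab_frame("top")
k=lambda a,b:(350+(a+.5)/4-.5,200+(b+.5)/4-.5)
t=lambda a,b:(220+(a+.5)/5-.5,150+(b+.5)/5-.5)
for n,p,z in [("root",k(174,187),30),("hend",k(166,329),30),("tip",k(180,52),22)]+[("b%d"%i,k(*q),12) for i,q in enumerate([(83,42),(328,48),(340,427),(82,418)])]+[("lid",t(*q),101) for q in [(80,347),(482,347),(480,115),(85,115)]]: print(n,cast(f,*p,z).round(1))
P=[cast(f,*t(*q),101) for q in [(80,347),(482,347),(480,115),(85,115)]]
c=sum(P)/4; w=P[0]-P[1]; print("lid centre",c,"yaw",np.arctan2(w[1],w[0])-np.pi/2, np.linalg.norm(w))
a=cast(f,*k(174,187),30)-cast(f,*k(166,329),30); print("knife yaw",np.arctan2(a[1],a[0]),np.linalg.norm(a))
s=r.sense();print(s['clock'],R.from_euler('xyz',s['tcp_rot']).as_matrix().round(3))
```

```text
root [ 456.5 -311.1   30. ]
hend [ 358.5 -297.5   30. ]
tip [ 554.3 -324.8   22. ]
b0 [ 566.8 -257.    12. ]
b1 [ 554.2 -433.9   12. ]
b2 [ 287.1 -415.1   12. ]
b3 [ 301.  -237.3   12. ]
lid [541.6 118.4 101. ]
lid [531.6 -97.6 101. ]
lid [ 661.2 -102.4  101. ]
lid [671.2 114.6 101. ]
lid centre [601.40200385   8.25063243 101.        ] yaw -0.0462135459420463 216.16302801234085
knife yaw -0.13853877608364928 98.87576943422788
0.2 [[-0.913  0.409 -0.   ]
 [ 0.409  0.913 -0.001]
 [-0.    -0.001 -1.   ]]
```

Emit:
send_rows(targets=[-0.358,-0.355,-0.03,0,0,1.43,1,-0.358,-0.355,-0.03,0,0,1.43,1,-0.358,-0.355,-0.03,0,0,1.43,1,-0.358,-0.355,-0.03,0,0,1.43,1,-0.358,-0.355,-0.03,0,0,1.43,1,-0.358,-0.355,-0.03,0,0,1.43,1,-0.358,-0.355,-0.03,0,0,1.43,1,-0.358,-0.355,-0.03,0,0,1.43,1,-0.358,-0.355,-0.03,0,0,1.43,1,-0.358,-0.355,-0.03,0,0,1.43,1,-0.358,-0.355,-0.03,0,0,1.43,1,-0.358,-0.355,-0.03,0,0,1.43,1])

```text
clock: 1.2
eef_pos: [435.4, 102.9, 261.3]
tcp_rot: [3.141, -0.0, 1.284]
contact_force: [1.3, 1.1, -0.9]
opening: 0.994
grasp_force: 0.0
```

Emit:
send_rows(targets=[-0.394,0.118,0.111,0,0,1.423,1,-0.394,0.118,0.111,0,0,1.423,1,-0.394,0.118,0.111,0,0,1.423,1,-0.394,0.118,0.111,0,0,1.423,1,-0.394,0.118,0.111,0,0,1.423,1,-0.394,0.118,0.111,0,0,1.423,1,-0.394,0.118,0.111,0,0,1.423,1,-0.394,0.118,0.111,0,0,1.423,1,-0.394,0.118,0.111,0,0,1.423,1,-0.394,0.118,0.111,0,0,1.423,1,-0.394,0.118,0.111,0,0,1.423,1,-0.394,0.118,0.111,0,0,1.423,1])

```text
clock: 2.2
eef_pos: [439.1, -309.2, 148.8]
tcp_rot: [-3.142, 0.001, -0.143]
contact_force: [0.0, 0.4, 0.9]
opening: 0.996
grasp_force: 0.0
```

```bash
cat >> h.py <<'E'
def to(p,rpy):
    """tool-frame shift [m] and rotvec from the measured pose to a world goal"""
    s=r.sense(); A=R.from_euler('xyz',s['tcp_rot'])
    print(s['clock'],s['eef_pos'].round(1),s['tcp_rot'].round(3),s['contact_force'].round(1),'->',
      (A.inv().apply(np.array(p)-s['eef_pos'])/1000).round(4),(A.inv()*R.from_euler('xyz',rpy)).as_rotvec().round(3))
E
python3 - <<'E'
from h import *
f=cams.grab_frame("wrist"); im=f['color']; cv2.imwrite("pics/w1.png",im); print({k:v for k,v in f.items() if k!='color'})
to([437,-308,150],[np.pi,0,-.139])
E
```

```text
{'fx': 330.69378939586244, 'fy': 330.69378939586244, 'cx': 321.0198876791733, 'cy': 200.1927261870838, 'k1': -0.04123717380726391, 'xyz': array([ 512.61924182, -320.86466602,  291.47640728]), 'attitude': array([ 2.84305370e+00,  5.89539529e-04, -1.71329064e+00])}
2.25 [ 439.1 -307.8  149.1] [-3.141e+00  1.000e-03 -1.420e-01] [-0.7  0.9 -0. ] -> [-0.0021  0.0005 -0.0009] [-0.     0.001 -0.003]
```

View pics/w1.png

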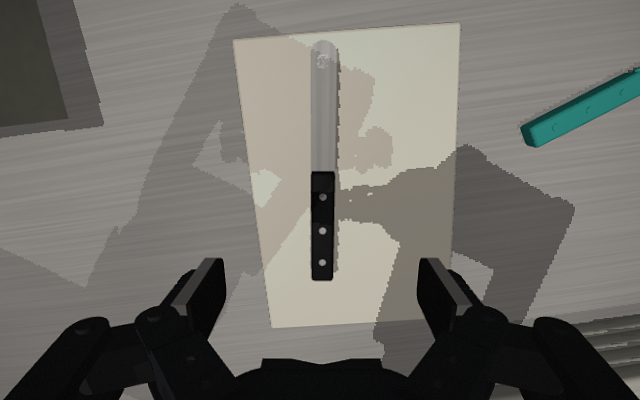

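Run:
```python
from h import *
f=cams.grab_frame("wrist")
for q,z in [((322.5,172),12),((322.5,190),30),((321.5,280),30),((323.5,40),22),((323,100),22)]: print(q,cast(f,*q,z).round(1))
a=cast(f,323.5,40,22)-cast(f,321.5,280,30); print(np.arctan2(a[1],a[0]),np.hypot(*a[:2]))
```

```text
(322.5, 172) [ 452.4 -311.9   12. ]
(322.5, 190) [ 441.4 -310.3   30. ]
(321.5, 280) [ 358.6 -297.7   30. ]
(323.5, 40) [ 554.5 -327.1   22. ]
(323, 100) [ 511.5 -320.6   22. ]
-0.14866571710079907 198.03624584409417
```

Emit:
send_rows(targets=[-0.0027,0.001,0.04,0,0,0.004,1,-0.0027,0.001,0.08,0,0,0.004,1,-0.0027,0.001,0.11,0,0,0.004,1,-0.0027,0.001,0.125,0,0,0.004,1,-0.0027,0.001,0.135,0,0,0.004,1,-0.0027,0.001,0.135,0,0,0.004,1])

```text
clock: 2.8
eef_pos: [436.2, -305.8, 13.4]
tcp_rot: [-3.14, 0.003, -0.134]
contact_force: [-0.8, -0.6, 0.1]
opening: 1.0
grasp_force: 0.0
```

Emit:
send_rows(targets=[0,0,0,0,0,0,-1,0,0,0,0,0,0,-1,0,0,0,0,0,0,-1,0,0,0,0,0,0,-1,0,0,0,0,0,0,-1,0,0,0,0,0,0,-1,0,0,0,0,0,0,-1,0,0,0,0,0,0,-1], grip_force=100)

```text
clock: 3.47
eef_pos: [437.5, -307.4, 16.2]
tcp_rot: [3.141, -0.001, -0.136]
contact_force: [-2.5, 0.6, 11.2]
opening: 0.2
grasp_force: 98.5
```

Emit:
send_rows(targets=[0,0,-0.01,0,0,0,-1,0,0,-0.04,0,0,0,-1,0,0,-0.08,0,0,0,-1,0,0,-0.12,0,0,0,-1,0,0,-0.15,0,0,0,-1,0,0,-0.165,0,0,0,-1,0,0,-0.165,0,0,0,-1], grip_force=120)

```text
clock: 4.05
eef_pos: [438.8, -308.3, 184.5]
tcp_rot: [3.138, -0.006, -0.136]
contact_force: [-0.2, -0.6, -1.2]
opening: 0.197
grasp_force: 117.8
```

Run:
```python
from h import *
f=cams.grab_frame("wrist"); im=f['color']; cv2.imwrite("pics/w2.png",im[:,120:520]); 
s=r.sense(); print(s)
```

```text
{'clock': 4.1, 'qpos': array([-6.15308413e-01,  2.67214088e-01,  1.87663103e+00,  1.37489626e-05,
        9.93650587e-01,  1.09169426e+00]), 'qvel': array([ 0.00101289,  0.04875743,  0.04373771,  0.00117446, -0.02506101,
        0.0015666 ]), 'joint_efforts': array([ 4.48983803e-03, -5.40469909e+01, -3.27625465e+01,  7.76652687e-04,
        3.17615261e-01, -3.38190121e-04]), 'eef_pos': array([ 437.76808394, -307.59458256,  182.07877389]), 'tcp_rot': array([ 3.13971428, -0.00364099, -0.13621041]), 'contact_force': array([-0.35102615,  0.06998142, -1.38262201]), 'wrist_torque': array([-0.01655259,  0.0448541 , -0.03072088]), 'grasp_force': 117.80247330665588, 'opening': 0.19660377018798358}
```

View pics/w2.png

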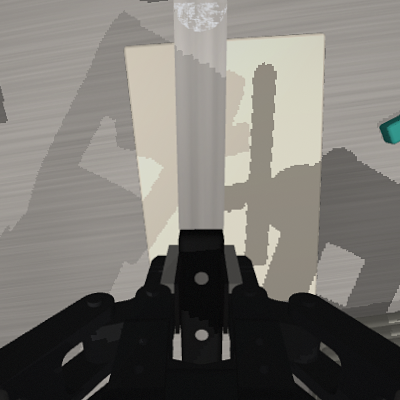

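```bash
cat >> h.py <<'E'
TIN=np.array([601.,8.2,0]); TY=-.045; TIP=np.array([119.,0,-5])
def tip():
    s=r.sense(); return Rz().inv().apply(s['eef_pos']+R.from_euler('xyz',s['tcp_rot']).apply(TIP)-TIN)
def Rz(): return R.from_euler('z',TY)
def tipto(x,y,z,b):
    """goal: knife tip at tin-frame x,y,z with blade pitched down by b"""
    rpy=[np.pi,b,TY]; p=TIN+Rz().apply([x,y,z])-R.from_euler('xyz',rpy).apply(TIP)
    print('tip now',tip().round(1)); to(p,rpy)
E
python3 - <<'E'
from h import *
tipto(-50,0,125,.12)
E
```

```text
tip now [ -30.4 -333.6  187.5]
4.1 [ 437.8 -307.6  182.1] [ 3.14  -0.004 -0.136] [-0.4  0.1 -1.4] -> [-0.0494 -0.3198  0.047 ] [-0.003 -0.123 -0.091]
```

Emit:
send_rows(targets=[-0.049,-0.32,0.0,-0.003,-0.123,-0.091,-1,-0.049,-0.32,0.0,-0.003,-0.123,-0.091,-1,-0.049,-0.32,0.0,-0.003,-0.123,-0.091,-1,-0.049,-0.32,0.0,-0.003,-0.123,-0.091,-1,-0.049,-0.32,0.0,-0.003,-0.123,-0.091,-1,-0.049,-0.32,0.0,-0.003,-0.123,-0.091,-1,-0.049,-0.32,0.0,-0.003,-0.123,-0.091,-1,-0.049,-0.32,0.0,-0.003,-0.123,-0.091,-1,-0.049,-0.32,0.03,-0.003,-0.123,-0.091,-1,-0.049,-0.32,0.047,-0.003,-0.123,-0.091,-1,-0.049,-0.32,0.047,-0.003,-0.123,-0.091,-1,-0.049,-0.32,0.047,-0.003,-0.123,-0.091,-1])

```text
clock: 5.1
eef_pos: [430.2, 16.7, 131.6]
tcp_rot: [-3.139, 0.127, -0.045]
contact_force: [-0.1, 0.3, -0.6]
opening: 0.193
grasp_force: 118.0
```

Run:
```python
from h import *
f=cams.grab_frame("top");g=cams.grab_frame("scene")
a=cv2.resize(f['color'][150:270,220:340],None,fx=4,fy=4,interpolation=cv2.INTER_CUBIC)
b=cv2.resize(g['color'][130:250,260:420],None,fx=4,fy=4,interpolation=cv2.INTER_CUBIC)[:,:]
c=np.zeros((480,1120,3),np.uint8);c[:,:480]=a;c[:,480:]=b
cv2.imwrite("pics/t3.png",cv2.resize(c,(800,343)))
tipto(-50,0,100,.12)
```

```text
tip now [-50.6   0.5 123.5]
5.2 [431.9  16.4 133.2] [-3.139  0.123 -0.046] [-0.2 -0.4 -1. ] -> [0.0035 0.0007 0.0236] [-0.003  0.003 -0.001]
```

View pics/t3.png

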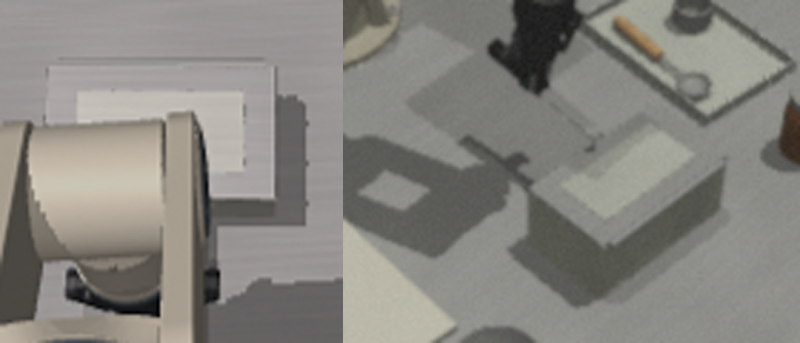

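Emit:
send_rows(targets=[0.002,0.0005,0.012,0,0,0,-1,0.003,0.0005,0.018,0,0,0,-1,0.003,0.0005,0.02,0,0,0,-1,0.003,0.0005,0.021,0,0,0,-1,0.003,0.0005,0.022,0,0,0,-1,0.003,0.0005,0.022,0,0,0,-1,0.003,0.0005,0.022,0,0,0,-1])

```text
clock: 5.78
eef_pos: [432.3, 16.2, 111.2]
tcp_rot: [-3.139, 0.123, -0.045]
contact_force: [-1.1, -1.3, 0.7]
opening: 0.195
grasp_force: 118.2
```

Run:
```python
from h import *
tipto(-50,0,99,.12); print(r.sense()['wrist_torque'])
```

```text
tip now [-50.2   0.3 101.6]
5.7833 [432.3  16.2 111.2] [-3.139  0.123 -0.045] [-1.1 -1.3  0.7] -> [0.0005 0.0004 0.0028] [-0.003  0.003 -0.   ]
[-0.12138033 -0.09696899 -0.07242771]
```

Emit:
send_rows(targets=[0,0,0.001,0,0,0,-1,0,0,0.002,0,0,0,-1,0,0,0.002,0,0,0,-1,0,0,0.002,0,0,0,-1])

```text
clock: 6.12
eef_pos: [432.1, 16.3, 109.0]
tcp_rot: [-3.139, 0.122, -0.045]
contact_force: [-2.3, -1.2, 5.3]
opening: 0.199
grasp_force: 118.6
```

Run:
```python
from h import *
print(r.sense()['wrist_torque'],r.sense()['contact_force']); tipto(-80,0,120,.12)
```

```text
[-0.16652576 -0.34745765 -0.12665392] [-2.27420435 -1.17415376  5.34489345]
tip now [-50.3   0.5  99.5]
6.1167 [432.1  16.3 109. ] [-3.139  0.122 -0.045] [-2.3 -1.2  5.3] -> [-0.0319  0.0004 -0.0165] [-0.003  0.002  0.   ]
```

Emit:
send_rows(targets=[0.001,0,-0.008,0,0,0,-1,-0.015,0,-0.015,0,0,0,-1,-0.035,0,-0.016,0,0,0,-1,-0.035,0,-0.016,0,0,0,-1,-0.035,0,-0.016,0,0,0,-1])

```text
clock: 6.53
eef_pos: [398.7, 17.8, 129.4]
tcp_rot: [-3.139, 0.123, -0.045]
contact_force: [0.5, 0.9, -1.5]
opening: 0.193
grasp_force: 118.0
```

Run:
```python
from h import *
tipto(-78,0,90,.12)
```

```text
tip now [-83.8   0.5 119.7]
6.5333 [398.7  17.8 129.4] [-3.139  0.123 -0.045] [ 0.5  0.9 -1.5] -> [0.0094 0.0006 0.0291] [-0.003  0.003  0.   ]
```

Emit:
send_rows(targets=[0.005,0.0005,0.012,0,0,0,-1,0.009,0.0005,0.024,0,0,0,-1,0.009,0.0005,0.0288,0,0,0,-1,0.009,0.0005,0.0288,0,0,0,-1,0.009,0.0005,0.0288,0,0,0,-1,0.013,0.0005,0.0283,0,0,0,-1,0.017,0.0005,0.0278,0,0,0,-1,0.021,0.0005,0.0273,0,0,0,-1,0.024,0.0005,0.0269,0,0,0,-1,0.027,0.0005,0.0266,0,0,0,-1,0.027,0.0005,0.0266,0,0,0,-1,0.027,0.0005,0.0266,0,0,0,-1])

```text
clock: 7.53
eef_pos: [422.8, 16.2, 99.3]
tcp_rot: [-3.139, 0.123, -0.045]
contact_force: [-0.4, -0.2, -1.8]
opening: 0.196
grasp_force: 118.0
```

Run:
```python
from h import *
tipto(-75,14,90.5,.12)
```

```text
tip now [-59.7  -0.   89.6]
7.5333 [422.8  16.2  99.3] [-3.139  0.123 -0.045] [-0.4 -0.2 -1.8] -> [-0.0153 -0.014   0.0014] [-0.003  0.003 -0.   ]
```

Emit:
send_rows(targets=[0.003,0,-0.0006,0,0,0,-1,0.006,0,-0.001,0,0,0,-1,0.009,0,-0.0015,0,0,0,-1,0.011,0,-0.0019,0,0,0,-1,0.011,0,-0.0019,0,0,0,-1])

```text
clock: 7.95
eef_pos: [434.5, 15.7, 99.8]
tcp_rot: [-3.139, 0.122, -0.045]
contact_force: [0.6, 0.5, -1.3]
opening: 0.197
grasp_force: 118.0
```

Run:
```python
from h import *
tipto(-75,14,90.5,.12)
```

```text
tip now [-48.   -0.   90.3]
7.95 [434.5  15.7  99.8] [-3.139  0.122 -0.045] [ 0.6  0.5 -1.3] -> [-0.0268 -0.014   0.0034] [-0.003  0.002 -0.   ]
```

Emit:
send_rows(targets=[0.004,0,-0.0005,0,0,0,-1,0.008,0,-0.001,0,0,0,-1,0.012,0,-0.0015,0,0,0,-1,0.016,0,-0.002,0,0,0,-1,0.02,0,-0.0025,0,0,0,-1,0.02,0,-0.0025,0,0,0,-1])

```text
clock: 8.45
eef_pos: [454.7, 14.8, 99.7]
tcp_rot: [-3.139, 0.123, -0.045]
contact_force: [0.6, 0.0, -2.0]
opening: 0.192
grasp_force: 117.9
```

Run:
```python
from h import *
tipto(-28,0,83,.25);tipto(-28,0,87,.12)
```

```text
tip now [-27.7  -0.   90.1]
8.45 [454.7  14.8  99.7] [-3.139  0.123 -0.045] [ 0.6  0.  -2. ] -> [ 0.0009 -0.     -0.008 ] [-0.003 -0.127  0.   ]
tip now [-27.7  -0.   90.1]
8.45 [454.7  14.8  99.7] [-3.139  0.123 -0.045] [ 0.6  0.  -2. ] -> [ 0.0001 -0.      0.0035] [-0.003  0.003 -0.   ]
```

Emit:
send_rows(targets=[0.0002,0,-0.002,0,-0.032,0,-1,0.0004,0,-0.004,0,-0.064,0,-1,0.0006,0,-0.006,0,-0.095,0,-1,0.0009,0,-0.008,0,-0.127,0,-1,0.0009,0,-0.008,0,-0.127,0,-1,0.0009,0,-0.008,0,-0.127,0,-1])

```text
clock: 8.95
eef_pos: [456.1, 14.7, 107.4]
tcp_rot: [-3.139, 0.249, -0.045]
contact_force: [-0.4, 0.3, -1.0]
opening: 0.195
grasp_force: 118.1
```

Run:
```python
from h import *
for z in (93,103):tipto(-28,0,z,.25)
```

```text
tip now [-28.5  -0.   82.9]
8.95 [456.1  14.7 107.4] [-3.139  0.249 -0.045] [-0.4  0.3 -1. ] -> [-0.002  -0.0001 -0.01  ] [-0.003 -0.001  0.   ]
tip now [-28.5  -0.   82.9]
8.95 [456.1  14.7 107.4] [-3.139  0.249 -0.045] [-0.4  0.3 -1. ] -> [-0.0044 -0.0001 -0.0197] [-0.003 -0.001  0.   ]
```

Emit:
send_rows(targets=[-0.0005,0,-0.002,0,0,0,-1,-0.001,0,-0.004,0,0,0,-1,-0.0015,0,-0.006,0,0,0,-1,-0.002,0,-0.008,0,0,0,-1,-0.0025,0,-0.01,0,0,0,-1,-0.003,0,-0.012,0,0,0,-1,-0.0035,0,-0.014,0,0,0,-1,-0.0035,0,-0.014,0,0,0,-1])

```text
clock: 9.62
eef_pos: [455.8, 14.7, 122.8]
tcp_rot: [-3.139, 0.25, -0.045]
contact_force: [-0.4, 0.4, -1.3]
opening: 0.194
grasp_force: 118.9
```

Run:
```python
from h import *
tipto(-28,0,110,.25);print(r.sense()['wrist_torque'])
```

```text
tip now [-28.8  -0.   98.2]
9.6167 [455.8  14.7 122.8] [-3.139  0.25  -0.045] [-0.4  0.4 -1.3] -> [-0.0022 -0.0001 -0.0116] [-0.003 -0.     0.   ]
[-0.00567864 -0.1741824  -0.00880157]
```

Emit:
send_rows(targets=[-0.0006,0,-0.0025,0,0,0,-1,-0.0012,0,-0.005,0,0,0,-1,-0.0018,0,-0.0075,0,0,0,-1,-0.0024,0,-0.01,0,0,0,-1,-0.003,0,-0.0125,0,0,0,-1,-0.0036,0,-0.015,0,0,0,-1,-0.0042,0,-0.0175,0,0,0,-1,-0.005,0,-0.02,0,0,0,-1])

```text
clock: 10.28
eef_pos: [455.9, 14.6, 142.9]
tcp_rot: [-3.139, 0.25, -0.045]
contact_force: [-0.2, 0.3, -3.9]
opening: 0.195
grasp_force: 118.7
```

Run:
```python
from h import *
s=r.sense();print(tip(),s['wrist_torque'],s['contact_force'])
g=cams.grab_frame("scene")
cv2.imwrite("pics/s4.png",cv2.resize(g['color'][130:250,260:420],None,fx=5,fy=5,interpolation=cv2.INTER_CUBIC))
```

```text
[-2.86602898e+01 -9.90656858e-02  1.18344526e+02] [ 0.02047054 -0.14943106 -0.00133162] [-0.15442585  0.25882874 -3.85458769]
```

View pics/s4.png

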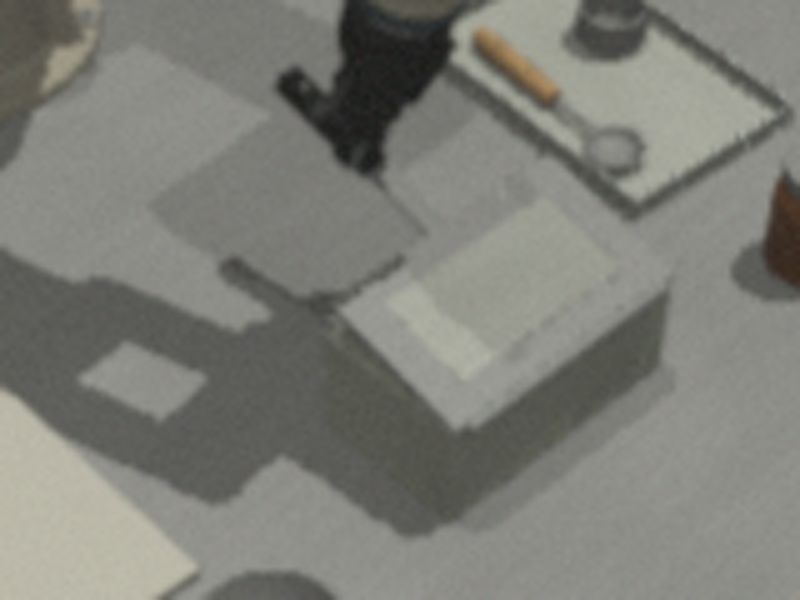

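```bash
cat >> h.py <<'E'
def lidto(th,b,rho=96):
    print('th',th,end=' '); tipto(65-rho*np.cos(th),0,95+rho*np.sin(th),b)
E
python3 - <<'E'
from h import *
for t,b in ((.35,.22),(.45,.19),(.55,.16),(.65,.13),(.75,.1),(.85,.08)): lidto(t,b)
E
```

```text
th 0.35 tip now [-2.860e+01 -1.000e-01  1.188e+02]
10.3333 [456.   14.6 143.3] [-3.139  0.25  -0.045] [-1.3  0.5 -3. ] -> [ 0.0012 -0.0001 -0.0062] [-0.003  0.03   0.   ]
th 0.45 tip now [-2.860e+01 -1.000e-01  1.188e+02]
10.3333 [456.   14.6 143.3] [-3.139  0.25  -0.045] [-1.3  0.5 -3. ] -> [ 0.003  -0.0002 -0.0121] [-0.003  0.06   0.   ]
th 0.55 tip now [-2.860e+01 -1.000e-01  1.188e+02]
10.3333 [456.   14.6 143.3] [-3.139  0.25  -0.045] [-1.3  0.5 -3. ] -> [ 0.0058 -0.0002 -0.0178] [-0.003  0.09   0.   ]
th 0.65 tip now [-2.860e+01 -1.000e-01  1.188e+02]
10.3333 [456.   14.6 143.3] [-3.139  0.25  -0.045] [-1.3  0.5 -3. ] -> [ 0.0096 -0.0002 -0.0233] [-0.003  0.12   0.   ]
th 0.75 tip now [-2.860e+01 -1.000e-01  1.188e+02]
10.3333 [456.   14.6 143.3] [-3.139  0.25  -0.045] [-1.3  0.5 -3. ] -> [ 0.0144 -0.0002 -0.0284] [-0.003  0.15   0.   ]
th 0.85 tip now [-2.860e+01 -1.000e-01  1.188e+02]
10.3333 [456.   14.6 143.3] [-3.139  0.25  -0.045] [-1.3  0.5 -3. ] -> [ 0.0199 -0.0002 -0.0343] [-0.003  0.17   0.   ]
```

Two rows per waypoint.

Emit:
send_rows(targets=[0.0006,0,-0.003,0,0.015,0,-1,0.0012,0,-0.006,0,0.03,0,-1,0.002,0,-0.009,0,0.045,0,-1,0.003,0,-0.012,0,0.06,0,-1,0.0044,0,-0.015,0,0.075,0,-1,0.0058,0,-0.018,0,0.09,0,-1,0.0077,0,-0.0205,0,0.105,0,-1,0.0096,0,-0.023,0,0.12,0,-1,0.012,0,-0.026,0,0.135,0,-1,0.0144,0,-0.0285,0,0.15,0,-1,0.017,0,-0.0315,0,0.16,0,-1,0.02,0,-0.0345,0,0.17,0,-1])

```text
clock: 11.33
eef_pos: [484.2, 13.2, 171.5]
tcp_rot: [-3.139, 0.079, -0.045]
contact_force: [-3.8, 0.1, -2.6]
opening: 0.196
grasp_force: 118.8
```

Run:
```python
from h import *
for t,b in ((.95,.07),(1.05,.06),(1.15,.05),(1.25,.04),(1.35,.03),(1.45,.02)): lidto(t,b)
```

```text
th 0.95 tip now [  2.1  -0.2 167.1]
11.3333 [484.2  13.2 171.5] [-3.139  0.079 -0.045] [-3.8  0.1 -2.6] -> [ 0.0066 -0.0002 -0.0055] [-0.003  0.009 -0.   ]
th 1.05 tip now [  2.1  -0.2 167.1]
11.3333 [484.2  13.2 171.5] [-3.139  0.079 -0.045] [-3.8  0.1 -2.6] -> [ 0.0143 -0.0002 -0.0101] [-0.003  0.019 -0.   ]
th 1.15 tip now [  2.1  -0.2 167.1]
11.3333 [484.2  13.2 171.5] [-3.139  0.079 -0.045] [-3.8  0.1 -2.6] -> [ 0.0226 -0.0003 -0.0139] [-0.003  0.029 -0.   ]
th 1.25 tip now [  2.1  -0.2 167.1]
11.3333 [484.2  13.2 171.5] [-3.139  0.079 -0.045] [-3.8  0.1 -2.6] -> [ 0.0313 -0.0003 -0.0169] [-0.003  0.039 -0.   ]
th 1.35 tip now [  2.1  -0.2 167.1]
11.3333 [484.2  13.2 171.5] [-3.139  0.079 -0.045] [-3.8  0.1 -2.6] -> [ 0.0404 -0.0003 -0.019 ] [-0.003  0.049 -0.   ]
th 1.45 tip now [  2.1  -0.2 167.1]
11.3333 [484.2  13.2 171.5] [-3.139  0.079 -0.045] [-3.8  0.1 -2.6] -> [ 0.0498 -0.0003 -0.0202] [-0.003  0.059 -0.   ]
```

Forces agree with pushing the lid (−3.8 N in x, −2.6 N in z).

Emit:
send_rows(targets=[0.0033,0,-0.003,0,0.005,0,-1,0.0066,0,-0.0055,0,0.01,0,-1,0.0105,0,-0.008,0,0.015,0,-1,0.0143,0,-0.01,0,0.02,0,-1,0.0185,0,-0.012,0,0.025,0,-1,0.0226,0,-0.014,0,0.03,0,-1,0.027,0,-0.0155,0,0.035,0,-1,0.0313,0,-0.017,0,0.04,0,-1,0.036,0,-0.018,0,0.045,0,-1,0.0404,0,-0.019,0,0.05,0,-1,0.045,0,-0.02,0,0.055,0,-1,0.05,0,-0.02,0,0.06,0,-1])

```text
clock: 12.33
eef_pos: [535.7, 10.8, 187.2]
tcp_rot: [-3.139, 0.019, -0.045]
contact_force: [-2.4, -0.5, -2.7]
opening: 0.195
grasp_force: 118.8
```

Run:
```python
from h import *
for t,b in ((1.53,.02),(1.6,.02)): lidto(t,b)
g=cams.grab_frame("scene")
cv2.imwrite("pics/s5.png",cv2.resize(g['color'][90:250,240:440],None,fx=3.5,fy=3.5,interpolation=cv2.INTER_CUBIC))
```

```text
th 1.53 tip now [ 53.8  -0.3 189.9]
12.3333 [535.7  10.8 187.2] [-3.139  0.019 -0.045] [-2.4 -0.5 -2.7] -> [ 0.0073 -0.0003 -0.0012] [-0.003 -0.001 -0.   ]
th 1.6 tip now [ 53.8  -0.3 189.9]
12.3333 [535.7  10.8 187.2] [-3.139  0.019 -0.045] [-2.4 -0.5 -2.7] -> [ 0.014  -0.0003 -0.0014] [-0.003 -0.001 -0.   ]
```

View pics/s5.png

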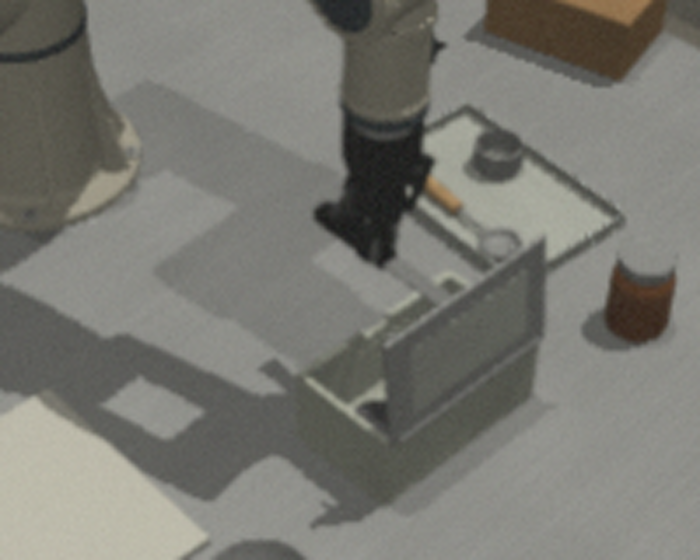

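The lid stands nearly upright, its edge running from (385,350) to (545,240), with the knife tip against it at (440,295). I'll nudge it a little further, then back away.

Emit:
send_rows(targets=[0.002,0,0,0,0,0,-1,0.004,0,0,0,0,0,-1,0.006,0,0,0,0,0,-1,0.007,0,0,0,0,0,-1,0.007,0,0,0,0,0,-1,-0.01,0,0,0,0,0,-1,-0.04,0,0,0,0,0,-1,-0.08,0,-0.01,0,0,0,-1,-0.12,0,-0.01,0,0,0,-1,-0.14,0,-0.01,0,0,0,-1,-0.14,0,-0.01,0,0,0,-1])

```text
clock: 13.3
eef_pos: [391.6, 17.3, 199.8]
tcp_rot: [-3.139, 0.021, -0.045]
contact_force: [-0.1, -0.9, -1.9]
opening: 0.194
grasp_force: 119.0
```

Run:
```python
from h import *
# lay back: knife origin near board centre: origin = tcp + 19 along tool x
y=-.1; d=np.array([np.cos(y),np.sin(y),0])
for z in (180,60,16.5): to(np.array([430,-330,z])-19*d,[np.pi,0,y])
```

```text
13.3 [391.6  17.3 199.8] [-3.139  0.021 -0.045] [-0.1 -0.9 -1.9] -> [0.0354 0.3442 0.0182] [-0.002  0.021  0.055]
13.3 [391.6  17.3 199.8] [-3.139  0.021 -0.045] [-0.1 -0.9 -1.9] -> [0.038  0.3445 0.1382] [-0.002  0.021  0.055]
13.3 [391.6  17.3 199.8] [-3.139  0.021 -0.045] [-0.1 -0.9 -1.9] -> [0.0389 0.3446 0.1817] [-0.002  0.021  0.055]
```

Emit:
send_rows(targets=[0.035,0.345,0.018,-0.002,0.021,0.055,-1,0.035,0.345,0.018,-0.002,0.021,0.055,-1,0.035,0.345,0.018,-0.002,0.021,0.055,-1,0.035,0.345,0.018,-0.002,0.021,0.055,-1,0.035,0.345,0.018,-0.002,0.021,0.055,-1,0.035,0.345,0.018,-0.002,0.021,0.055,-1,0.035,0.345,0.018,-0.002,0.021,0.055,-1,0.035,0.345,0.018,-0.002,0.021,0.055,-1,0.037,0.345,0.058,-0.002,0.021,0.055,-1,0.038,0.345,0.098,-0.002,0.021,0.055,-1,0.038,0.345,0.138,-0.002,0.021,0.055,-1,0.038,0.345,0.138,-0.002,0.021,0.055,-1])

```text
clock: 14.3
eef_pos: [411.9, -326.8, 53.7]
tcp_rot: [-3.136, 0.007, -0.101]
contact_force: [-1.0, 1.6, -2.1]
opening: 0.196
grasp_force: 119.0
```

Run:
```python
from h import *
y=-.1; d=np.array([np.cos(y),np.sin(y),0])
for z in (20,16.5): to(np.array([430,-330,z])-19*d,[np.pi,0,y])
```

```text
14.3 [ 411.9 -326.8   53.7] [-3.136  0.007 -0.101] [-1.   1.6 -2.1] -> [-0.0004  0.0015  0.0337] [-0.005  0.007 -0.001]
14.3 [ 411.9 -326.8   53.7] [-3.136  0.007 -0.101] [-1.   1.6 -2.1] -> [-0.0004  0.0015  0.0372] [-0.005  0.007 -0.001]
```

Emit:
send_rows(targets=[0,0,0,0,0,0,-1,0,0,0.01,0,0,0,-1,0,0,0.02,0,0,0,-1,0,0,0.03,0,0,0,-1,0,0,0.037,0,0,0,-1,0,0,0.037,0,0,0,-1,0,0,0.037,0,0,0,-1,0,0,0.037,0,0,0,-1])

```text
clock: 14.97
eef_pos: [415.4, -328.8, 23.7]
tcp_rot: [3.141, -0.001, -0.1]
contact_force: [-0.2, -1.0, -0.9]
opening: 0.198
grasp_force: 119.0
```

Emit:
send_rows(targets=[0,0,0.002,0,0,0,-1,0,0,0.004,0,0,0,-1,0,0,0.006,0,0,0,-1,0,0,0.0075,0,0,0,-1,0,0,0.0075,0,0,0,-1,0,0,0.0075,0,0,0,-1])

```text
clock: 15.47
eef_pos: [415.3, -328.8, 16.3]
tcp_rot: [-3.142, -0.001, -0.1]
contact_force: [-2.0, 1.7, 7.8]
opening: 0.196
grasp_force: 120.3
```

Touching the board; release and rise.

Emit:
send_rows(targets=[0,0,0,0,0,0,-0.5,0,0,0,0,0,0,-0.3,0,0,0,0,0,0,0,0,0,0,0,0,0,0.5,0,0,0,0,0,0,1,0,0,0,0,0,0,1,0,0,0,0,0,0,1,0,0,-0.01,0,0,0,1,0,0,-0.04,0,0,0,1,0,0,-0.08,0,0,0,1,0,0,-0.12,0,0,0,1,0,0,-0.12,0,0,0,1])

```text
clock: 16.47
eef_pos: [418.4, -331.4, 143.4]
tcp_rot: [3.136, -0.01, -0.1]
contact_force: [1.8, -1.1, 0.1]
opening: 1.0
grasp_force: 0.0
```

Emit:
send_rows(targets=[-0.02,0,-0.05,0,0,0,1,-0.02,0,-0.05,0,0,0,1,-0.02,0,-0.05,0,0,0,1,-0.02,0,-0.05,0,0,0,1])

```text
clock: 16.8
eef_pos: [395.4, -327.0, 186.8]
tcp_rot: [3.14, -0.003, -0.101]
contact_force: [-0.4, -0.5, 0.0]
opening: 1.0
grasp_force: 0.0
```

Run:
```python
from h import *
g=cams.grab_frame("scene"); w=cams.grab_frame("wrist")
c=np.vstack([cv2.resize(g['color'][100:300,180:500],(480,300)),cv2.resize(w['color'],(480,300))])
cv2.imwrite("pics/f.png",c); print(r.sense()['contact_force'],r.sense()['opening'],r.sense()['eef_pos'])
```

```text
[-0.3234615   1.10436077  0.42998438] 0.9975156922338966 [ 394.95772522 -326.40477629  185.1344703 ]
```

View pics/f.png

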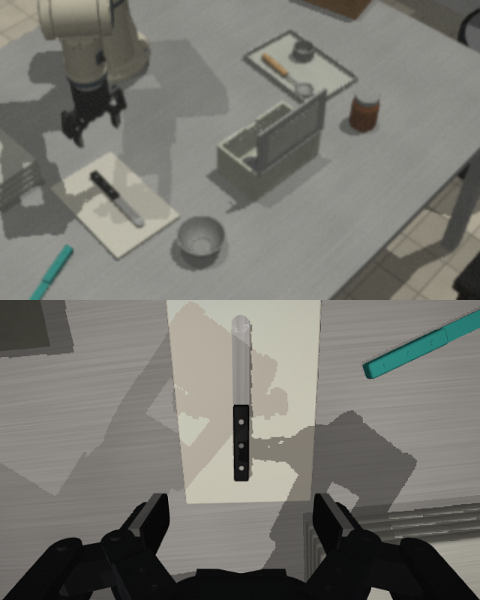

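The lid stands upright, with its edge from about (258,150) to (325,92). The knife lies flat and released near the middle of the board, with its handle/blade join at (241,405), and nothing else has moved. Handing in.

```bash
python3 -c "
from rig import r
print(r.sign_off())"
```

```text
the job is handed in; nothing more can be done
None
```

I levered the lid open with the palette knife until it stood nearly upright by itself, laid the knife flat on the cutting board and let go, and handed the job in at about 17 s; sign-off returned no verdict.

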